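# Draw in a turnbuckle vice on an aluminium sleeve

### The job

Stand the loose aluminium sleeve upright on the round mark between the two jaws of the blue turnbuckle vice and let go of it. Then turn the turnbuckle body by its red-balled bars, upper bars away from the robot, until both jaws have drawn in and grip the sleeve snugly: go on until the bar pushes clearly harder than it did running free, but do not overtighten. Leave the vice clamped and disturb none of the things around it.

Things in the scene. Friction and masses are not known exactly. Their poses are not given: they have to be found in the camera images.
- sleeve: loose turned aluminium sleeve, stepped cylinder 42 mm in diameter (38 mm over its lowest 20 mm), 52 mm tall, 0.14 kg, standing upright on the table; origin at the centre of its underside
- rig: the vice: blue base plate 260 (x) x 310 (y) x 44 mm, fixed to the table; origin at the centre of its underside, x axis points away from the robot from the jaws to the turnbuckle, y along the turnbuckle (to the left), z up
- seat (a point): centre of the round mark (white disc, yellow rim) on top of the base plate between the jaws, at (-85, 0, 44) mm in the rig's frame; the sleeve's underside belongs here
- axis (a point): middle of the turnbuckle body, at (65, 0, 127) mm in the rig's frame; the body turns about the rig's y axis through this point. Bearing pedestals at y = 36 to 50 mm on either side reach 17 mm above the axis; nothing else but the bars stands between them
- turnbuckle: steel body with a 38 mm hub and four 9 mm bars at right angles in the rig's x-z plane; origin at point axis. Turning it so that the upper bars move away from the robot (rig +x) tightens: its left- and right-hand coarse threads draw each jaw in by 4 mm per radian. It stays where it is left; a quarter turn brings up the next bar. Reaching the sleeve takes about 1 to 3 rad, not the same each time
- ball_0 (a point): centre of the first red ball, 20 mm in diameter, on a bar's end, 65 mm from the axis. Constant thread drag is 0.30 N m: 4.6 N square to the bar at the ball. Once both jaws bear on the sleeve, every 10 N of clamping force adds 0.08 N m (1.2 N at the ball)
- ball_1 (a point): centre of the second red ball, a quarter turn from the first. Aim for 0.45 to 0.55 N m (7 to 8.5 N square to the bar at a ball), a clamping force of 20 to 30 N; at 1.1 N m (17 N at the ball, 100 N clamping) the sleeve is spoiled. Up to about 37 N of clamping stays when the bar is let go
- ball_2 (a point): centre of the third red ball, across from the first. From the first touch of both jaws to overtight is about 0.2 rad of turning (some 15 mm at the ball), so push slowly there. A force read while the hand stands still can be a third below the running push
- ball_3 (a point): centre of the fourth red ball, across from the second. A bar is best pushed from behind while within about 0.85 rad of upright
- jaw_left: left jaw carriage (rig +y) that slides along y with its end of the turnbuckle; its arm (22 mm high, top 71 mm above the table) runs along x about 110 mm left of the middle
- jaw_right: right jaw carriage (rig -y), the mirror image of the left one
- jaw_left_face (a point): middle of the left jaw's flat aluminium face, 28 mm wide in x and 16 mm high, spanning 66 to 82 mm above the table; at the start it stands 26 to 33 mm from the seat's middle; faces the other jaw
- jaw_right_face (a point): middle of the right jaw's face, the same, facing left
- spacer: bystander: loose alu spacer ring, 62 mm in diameter, 24 mm high; origin at the centre of its underside
- relay: bystander: loose green relay module 40 x 62 x 27 mm; origin at the centre of its underside
- small_driver: bystander: loose small blue-handled screwdriver, 160 mm long, 20 mm thick; origin at the middle of its underside
Not all that is in view belongs to the job. Of the things like the sleeve, leave any that is orange or yellow; of the rest the smaller one is meant.

How it is judged:
On the way, in this order (a step that is already met when the one before it is completed fails the run):
1. the sleeve stands upright on the mark between the jaws and is let go (horizontal distance between sleeve and seat below 0.012 m and z of sleeve in the frame of seat below 0.004 m and angle between sleeve's own z axis and vertical below 0.1 rad and contact force between the fingers and sleeve below 0.1 N), for 0.2 s.
2. both jaws, drawn in by the turnbuckle, grip the sleeve (contact force between each of jaw_left, jaw_right and sleeve above 10 N), for 0.2 s.
At the end, for the whole second after the job is handed in: the sleeve stands upright (within 0.1 rad) on the base plate with its centre within 12 mm of the mark's centre, at rest, and each jaw presses on it with more than 10 N after the robot has let go (all of step 2 and horizontal distance between sleeve and seat below 0.012 m and z of sleeve in the frame of seat below 0.005 m and angle between sleeve's own z axis and vertical below 0.1 rad and linear speed of sleeve below 0.01 m/s); the robot touches nothing.
It fails at once if a jaw presses on the sleeve with more than 100 N (overtightened) (contact force between any of jaw_left, jaw_right and sleeve above 100 N).
It fails at once if a bystander (spacer ring, relay module, small screwdriver) is moved more than 20 mm (distance of any of spacer, relay, small_driver from where it was at the start of the episode above 0.02 m).
It also fails if it takes over 72 s, if anything falls off the work surface, if the arm or the gripper's body presses on something with over 40 N, if the wrist force passes 120 N, or if a joint passes its speed limit or range.

### The arm

A 6-joint arm with a two-finger parallel gripper is mounted at the origin on a cart in front of the work surface, level with it; the furniture and walls round the work are solid. World frame = base frame: x ahead of the robot, y to its left, z up, the work surface at z = 0. Lengths are in m, angles in rad, forces in N, time in s.
With the tool pointing down it reaches from about 0.325 to 0.775 m from the base axis. Payload 5.5 kg.
Tool frame: the origin (TCP) lies at the very end of the fingers, on their centre line; the grasp point (between the pads) lies 19 mm behind it; z points along the fingers, y is the line along which they close (so a half turn about z gives the same grasp; the last joint's range is limited). The gripper opens to 85 mm and grips with 20 to 120 N. Pads are 22 mm wide; open, the fingers measure 114 mm over their backs; the gripper's body (76 mm by 85 mm) begins 54 mm behind the grasp point. The pads swing forward as they close: fully open they stand 13 mm farther back than shut.
Start: joints at [1.26, 0.091, 1.231, -0, 1.82, -0.057], TCP at [0.151, 0.581, 0.231] pointing down, gripper open.
Joint ranges: [-2.87, 2.87], [-0.86, 2.18], [0.17, 2.46], [-1.51, 4.65], [0.06, 2.69], [-2.65, 2.65]. Speed limits (rad/s): [2.57, 2.57, 3.01, 3.14, 3.14, 3.14].

### API

Orientations are given as a unit quaternion [w, x, y, z].
In Python, from cell import state, read_camera, camera_model, job_done gives the robot as it stands.
- The arm moves only by the shell command python3 -m handwheel 'ROWS' [FORCE]. ROWS is JSON, a list of rows, each a list of 5 numbers: the finger opening in mm, from 0 to 85.4, then the shift along the tool's x, y, z in mm, then the turn about the tool's z in rad. In form: [[gripper, dx, dy, dz, yaw], ...]. A call has 1 to 20 rows; each row is the pose to reach, as a shift and turn from the pose commanded when the call began, along the tool's axes at that moment; what a row does not reach only later rows make up. A row lasts 1/8 s, in which the tool goes at most 62.5 mm and 10.7 degrees, less where a joint would pass 70% of its speed; a pose out of reach is approached as far as the arm can. A call with a gripper value outside its range is refused whole. The fingers move at their own pace and stop on an object; FORCE is the grip in N (left out, the last holds). Time passes only in rows, so rows that repeat a pose let the fingers close. It gives the time, the measured TCP pose, the force, the opening and the grip force at its end, in the units of the state.
- state(): the state, without advancing time (a new reading comes with each control period).
- read_camera(name): name is "scene" or "top" or "wrist"; returns the picture (384x512x3 uint8, red, green, blue); there is no depth.
- camera_model(name): a dict with "camera_matrix" (3x3 intrinsics, pixels), "origin" and "orientation" of the camera in the world. Camera axes: x right, y down, z forward; pixel columns grow to the right and rows downward; lengths in m; the calibration is good to about 2 mm. A picture is of the moment at which its call begins: read the wrist's pose just before it. camera_model takes no time and is no camera call; for the wrist camera it gives the pose at the moment of the call.
- job_done(): hands the job in; it is judged then, once.
The state is a dict: "t": time; "q": joint angles; "joint_vel": joint speeds; "tau": joint torques, N m; "position": TCP position; "tcp_rot": TCP orientation; "wrist_force": force on the tool from outside, world axes, zero at the start; "ft_torque": the same for the moment, N m; "gripper_width": finger opening in m; "gripper_force": force on a finger pad.
Only numpy, scipy, OpenCV 4.12 (cv2) and the standard library are available. Lean on these libraries where they do the work, as an engineer would, in place of code of your own. Each camera call takes 0.05 s, during which the arm holds its last target. There are 200 camera calls.

## Working session

There is one attempt and no reset: what is moved stays moved. The work goes in short steps, Python scripts to look and compute and a shell command to move; the robot and the scene stay as the last step left them, time stands still between calls to the robot, and variables do not carry over. Pictures are saved under pics/ and viewed, at most 10 in all, crops included, and the job is handed in when it is done.

```bash
mkdir -p pics; ls
python3 - <<'E'
from cell import *
import cv2,numpy as np
s=state();print(s['t'],s['position'],s['tcp_rot'],s['wrist_force'])
for n in("scene","top"):
    im=read_camera(n);cv2.imwrite(f"pics/{n}0.png",im[:,:,::-1]);m=camera_model(n);print(n,m)
E
```

```text
pics
0.0 [0.15056933 0.58050151 0.23011424] [-2.01589897e-04  1.26540011e-01  9.91960988e-01 -9.91658651e-04] [-0.86019127 -1.07298789  0.65878307]
scene {'camera_matrix': array([[385.86618695,   0.        , 256.57001224],
       [  0.        , 385.86618695, 181.3053187 ],
       [  0.        ,   0.        ,   1.        ]]), 'origin': array([-0.09745845, -0.33238034,  0.54151338]), 'orientation': array([-0.4444038 ,  0.74033736, -0.43948967,  0.24749684])}
top {'camera_matrix': array([[449.17849625,   0.        , 259.09095558],
       [  0.        , 449.17849625, 192.12355814],
       [  0.        ,   0.        ,   1.        ]]), 'origin': array([0.48020911, 0.054124  , 1.12097422]), 'orientation': array([-0.02782796,  0.71121466, -0.70138578,  0.03817472])}
```

View pics/top0.png

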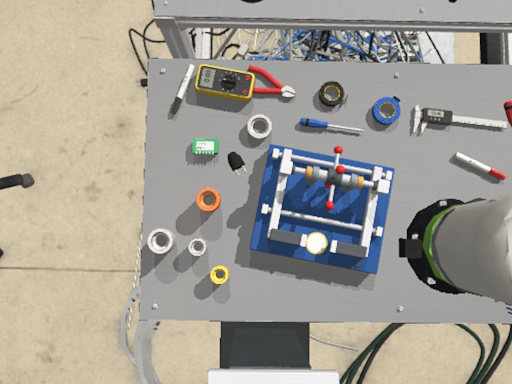

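View pics/scene0.png

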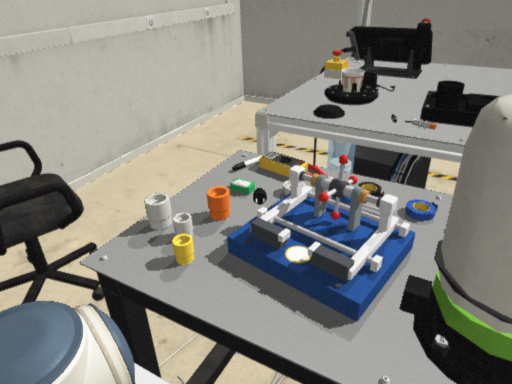

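The sleeve-like things in the top view are silver large (160,241), silver small (197,247), orange (208,199) and yellow (220,275). Orange and yellow are excluded, so the smaller silver one at (197,247) is meant. The ring at (259,127) is the low spacer. I'll confirm this in a crop and compute positions.

```bash
cat > h.py <<'E'
from cell import *
import cv2,numpy as np
from scipy.spatial.transform import Rotation as R
def rot(q): return R.from_quat([q[1],q[2],q[3],q[0]])
def ray(m,uv,z):
    d=rot(m['orientation']).apply(np.linalg.inv(m['camera_matrix'])@[uv[0],uv[1],1]);o=m['origin']
    return o+d*(z-o[2])/d[2]
def proj(m,p):
    c=rot(m['orientation']).inv().apply(np.atleast_2d(p)-m['origin'])@m['camera_matrix'].T
    return c[:,:2]/c[:,2:]
def local(p,pose=None):  # world point -> shift along tool axes from present TCP, mm
    s=state();return 1000*rot(s['tcp_rot']).inv().apply(np.array(p)-s['position'])
E
python3 - <<'E'
from h import *
T=camera_model('top');S=camera_model('scene')
im=cv2.imread('pics/top0.png')
a=cv2.resize(im[210:300,130:250],None,fx=4,fy=4,interpolation=cv2.INTER_CUBIC)
b=cv2.resize(im[130:280,240:400],None,fx=3.2,fy=3.2,interpolation=cv2.INTER_CUBIC)
c=np.zeros((480,1000,3),np.uint8);c[:360,:480]=a;c[:480,480:992]=b
cv2.imwrite('pics/crop.png',cv2.resize(c,(800,384)))
print('sleeve top',ray(T,(197,246),.052),'base origin px',proj(T,[[0,0,0]]))
print('seat',ray(T,(316.5,243),.044))
print('plate corners z44',[ray(T,p,.044).round(3) for p in((272,146),(394,186),(379,272),(252,250))])
for n,p in dict(spacer=(259,127),relay=(205,146),driver=(331,127),big=(160,240),orange=(208,198)).items(): print(n,ray(T,p,.03).round(3))
print('axes tool',rot(state()['tcp_rot']).as_matrix().round(3))
E
```

```text
sleeve top [0.4506475  0.18391791 0.052     ] base origin px [[271.93992085 436.53663067]]
seat [ 0.46118569 -0.09967823  0.044     ]
plate corners z44 [array([0.694, 0.009, 0.044]), array([ 0.601, -0.288,  0.044]), array([ 0.395, -0.249,  0.044]), array([0.443, 0.054, 0.044])]
spacer [0.744 0.041 0.03 ]
relay [0.694 0.173 0.03 ]
driver [ 0.747 -0.137  0.03 ]
big [0.463 0.276 0.03 ]
orange [0.566 0.163 0.03 ]
axes tool [[-0.968  0.251 -0.001]
 [ 0.251  0.968 -0.002]
 [ 0.    -0.002 -1.   ]]
```

View pics/crop.png

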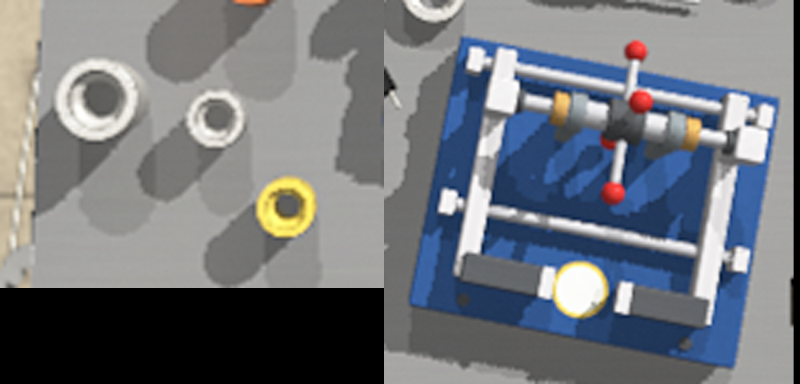

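```bash
cat > rig.py <<'E'
from h import *
from scipy.optimize import least_squares
T=camera_model('top');S=camera_model('scene')
cor=np.array([[130,155,44],[130,-155,44],[-130,-155,44],[-130,155,44],[-85,0,44]])/1000
px=np.array([(270.5,145),(394,168.3),(378.3,273),(250.2,247.2),(316.8,243)])
def W(p,P): return R.from_euler('z',P[2]).apply(p)+[P[0],P[1],0]
f=lambda P:(proj(T,W(cor,P))-px).ravel()
r=least_squares(f,[.55,-.115,-.19]);P=r.x
if __name__=='__main__':
    print('rig',P.round(4),'res',f(P).reshape(-1,2).round(1).tolist(),'seat',W(cor[4:],P))
    def balls(a): 
        a=a+np.arange(4)*np.pi/2
        return W(np.c_[.065+.065*np.sin(a),0*a,.127+.065*np.cos(a)],P)
    bt=np.array([(636,50),(641,101),(613,192)])/2.56+[240-150,130]
    bs=np.array([(343.5,160),(322,182.5),(354.5,180),(336,214)])
    for nm,M,b in(('top',T,bt),('scene',S,bs)):
        for a in np.arange(-.8,.8,.1):
            q=proj(M,balls(a));d=np.linalg.norm(b[:,None]-q[None],axis=2).min(1);print(nm,round(a,2),d.round(1))
    s=P
    for n,p,z in(('sleeve',ray(T,(197.4,246.1),.052)[:2],.1),('seat',W(cor[4:],P)[0][:2],.1)):
        print(n,p,'tool shift',local([*p,.1]).round(1))
    t=rot(state()['tcp_rot']).as_matrix();print('yaw of tool y',np.arctan2(t[1,1],t[0,1]))
E
python3 rig.py
```

```text
rig [ 0.5456 -0.1159 -0.1766] res [[-0.4, -1.6], [1.2, -0.9], [-0.6, 0.8], [-0.5, 1.9], [0.2, -0.3]] seat [[ 0.46187203 -0.10098354  0.044     ]]
top -0.8 [ 5.4 11.2  6.8]
top -0.7 [4.2 9.8 5.2]
top -0.6 [3.4 8.9 3.9]
top -0.5 [2.9 8.5 2.8]
top -0.4 [2.6 8.9 2. ]
top -0.3 [ 2.4 10.   1.5]
top -0.2 [ 2.1 10.   1.2]
top -0.1 [1.6 6.9 1. ]
top -0.0 [1.  3.8 0.7]
top 0.1 [0.2 0.7 0.4]
top 0.2 [1.1 2.2 0.9]
top 0.3 [2.5 5.  1.9]
top 0.4 [4.  7.7 3.2]
top 0.5 [ 5.8 10.2  4.8]
top 0.6 [ 7.8 12.4  6.7]
top 0.7 [ 6.5 12.2  8. ]
scene -0.8 [ 8.7 10.  17.8  8.3]
scene -0.7 [ 9.6 12.7 18.2  9.1]
scene -0.6 [10.6 15.6 16.7 10. ]
scene -0.5 [11.7 18.4 15.  10.9]
scene -0.4 [ 9.9 21.2 13.  10.8]
scene -0.3 [ 7.4 23.8 10.9  8.4]
scene -0.2 [ 5.  23.1  8.7  6.1]
scene -0.1 [ 2.8 20.6  6.3  4. ]
scene -0.0 [ 0.9 18.   3.8  2. ]
scene 0.1 [ 1.  15.3  1.3  0.4]
scene 0.2 [ 2.5 12.5  1.8  1.6]
scene 0.3 [3.9 9.8 4.4 3.1]
scene 0.4 [5.1 7.5 7.2 4.4]
scene 0.5 [ 6.2  6.1 10.1  5.6]
scene 0.6 [ 7.1  6.4 12.9  6.7]
scene 0.7 [ 8.1  8.2 15.8  7.6]
sleeve [0.45042532 0.18297014] tool shift [-390.1 -309.3  130.7]
seat [ 0.46187203 -0.10098354] tool shift [-472.5 -581.3  131.2]
yaw of tool y 1.3170066762373507
```

Only the small silver one fits, and it sits at about (0.450, 0.183). The rig is at (0.546, -0.116), yaw -0.177, and a bar stands 0.1 rad past upright. Next I go above the sleeve.

```bash
python3 -m handwheel '[[85,-50,-40,15,0.18],[85,-98,-78,30,0.36],[85,-146,-116,45,0.54],[85,-195,-155,60,0.72],[85,-244,-194,75,0.9],[85,-293,-232,90,1.08],[85,-341,-271,100,1.26],[85,-390,-309,100,1.44],[85,-390,-309,100,1.5],[85,-390,-309,100,1.5],[85,-390,-309,100,1.5]]'
python3 - <<'E'
from h import *
m=camera_model('wrist');im=read_camera('wrist');cv2.imwrite('pics/w1.png',im[:,:,::-1])
s=state();t=rot(s['tcp_rot']).as_matrix();print(s['t'],s['position'],t.round(3).tolist(),np.arctan2(t[1,1],t[0,1]))
print('expected top centre px',proj(m,[.4504,.183,.052]),'local',local([.4504,.183,.018]))
np.save('m1.npy',m,allow_pickle=True)
E
```

```text
t: 1.48
position: [0.4501, 0.1843, 0.1311]
tcp_rot: [-0.0, 0.768, 0.64, -0.0]
wrist_force: [0.2, 0.4, -0.3]
gripper_width: 0.0853
gripper_force: 0.0
1.525 [0.45005214 0.18455491 0.13119102] [[0.18, 0.984, -0.0], [0.984, -0.18, 0.0], [0.0, -0.0, -1.0]] -0.18059077010573876
expected top centre px [[251.88596659 207.27133264]] local [ -1.47614872   0.65526539 113.19071142]
```

View pics/w1.png

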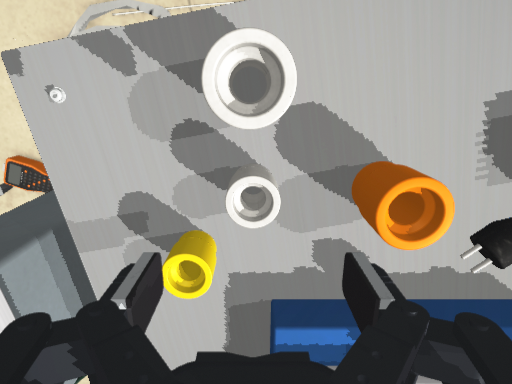

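The picture shows the sleeve's top at (253,202), the yellow one at (190,270), orange at (410,208) and the big one at (249,80). The fingers close left-right and clear them all.

Run:
```python
from h import *
m=np.load('m1.npy',allow_pickle=True).item()
p=ray(m,(253,202),.052);print(p,local([p[0],p[1],.018]))
```

```text
[0.45198266 0.18698619 0.052     ] [  2.72947625   1.49622562 113.19079487]
```

```bash
python3 -m handwheel '[[70,2,1,30,0],[70,2,1,65,0],[70,2,1,95,0],[70,2,1,112,0],[70,2,1,112,0],[30,2,1,112,0],[30,2,1,112,0],[30,2,1,112,0],[30,2,1,112,0],[30,2,1,112,0],[30,2,1,112,0]]' 35
python3 -c "
from h import *
s=state();print(s['gripper_width'],s['position'],'to seat',local([.4619,-.1010,.044]))"
```

```text
t: 2.9
position: [0.4529, 0.186, 0.0211]
tcp_rot: [0.0, 0.769, 0.64, 0.001]
wrist_force: [-0.9, 0.5, 6.6]
gripper_width: 0.0401
gripper_force: 35.2
0.04013272030324076 [0.45286746 0.18595752 0.02107012] to seat [-280.48375271   61.16134804  -23.24089276]
```

```bash
python3 -m handwheel '[[30,0,0,-40,0],[30,0,0,-80,0],[30,-40,9,-100,0],[30,-90,20,-100,0],[30,-140,31,-100,0],[30,-190,41,-100,0],[30,-240,52,-90,0],[30,-280,61,-75,0],[30,-280,61,-70,0],[30,-280,61,-70,0],[30,-280,61,-70,0]]'
python3 - <<'E'
from h import *
m=camera_model('wrist');im=read_camera('wrist')
from rig import P,W,cor
s=state();print(s['t'],s['gripper_width'],s['position'],'to seat',local([.4619,-.1010,.044]))
im=im[:,:,::-1].copy()
seat=W(cor[4:],P)
for dz in(0,):
    c=np.array([[-85+20*np.cos(a),20*np.sin(a),44] for a in np.linspace(0,6.28,24)])/1000
    for u,v in proj(m,W(c,P)): cv2.circle(im,(int(u),int(v)),1,(0,0,255),-1)
cv2.imwrite('pics/w2.png',im)
np.save('m2.npy',m,allow_pickle=True)
E
```

```text
t: 4.28
position: [0.4612, -0.0999, 0.0898]
tcp_rot: [0.0, 0.768, 0.64, 0.0]
wrist_force: [-0.2, -0.3, -2.2]
gripper_width: 0.0406
gripper_force: 36.0
4.325 0.04015620435493047 [ 0.46132687 -0.09988018  0.0898677 ] to seat [-1.00249994  0.72256615 45.86830599]
```

View pics/w2.png

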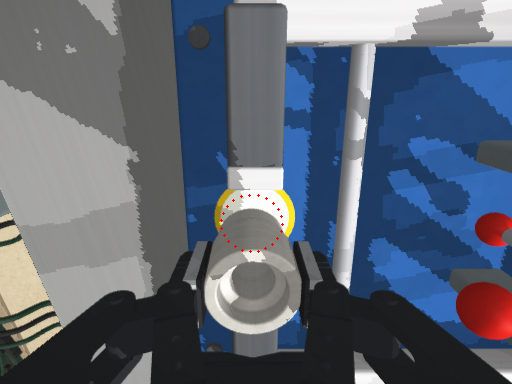

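Run:
```python
from h import *
m=np.load('m2.npy',allow_pickle=True).item()
a=ray(m,(253.5,284),.121);b=ray(m,(255,217),.044)
print('sleeve',a,'seat',b,'move',rot(state()['tcp_rot']).inv().apply(b-a)*1000)
```

```text
sleeve [ 0.46348002 -0.0949385   0.121     ] seat [ 0.46460006 -0.09623678  0.044     ] move [-1.08238653  1.26347039 77.0011174 ]
```

```bash
python3 -m handwheel '[[30,-1,1,10,0],[30,-1,1,18,0],[30,-1,1,22,0],[30,-1,1,24,0],[30,-1,1,25,0],[30,-1,1,25,0],[30,-1,1,25,0]]'
python3 -m handwheel '[[50,0,0,0,0],[60,0,0,0,0],[60,0,0,0,0],[60,0,0,0,0],[60,0,0,0,0]]'
```

```text
t: 5.2
position: [0.462, -0.1021, 0.0652]
tcp_rot: [0.0, 0.769, 0.64, 0.0]
wrist_force: [-2.8, 2.0, 5.4]
gripper_width: 0.0397
gripper_force: 36.8
t: 5.82
position: [0.4618, -0.102, 0.0642]
tcp_rot: [-0.0, 0.769, 0.64, -0.0]
wrist_force: [-0.6, -0.1, -0.3]
gripper_width: 0.0601
gripper_force: 0.0
```

```bash
python3 -m handwheel '[[60,0,0,-30,0],[60,0,0,-80,0],[20,0,0,-130,0],[0,0,20,-160,0],[0,0,20,-160,0],[0,0,20,-160,0],[0,0,20,-160,0]]'
cat > go.py <<'E'
import sys
from rig import *
x,y,z=map(float,sys.argv[1:4])
s=state();print('t',s['t'],'pos',s['position'].round(4),'F',R.from_euler('z',-P[2]).apply(s['wrist_force']).round(2))
r=R.from_euler('z',-P[2]).apply(s['position']-[P[0],P[1],0])*1000
print('tcp in rig mm',r.round(1),'shift to goal',local(W(np.array([x,y,z])/1000,P)).round(1))
E
python3 go.py 37 0 180
python3 - <<'E'
from h import *
a=read_camera('top')[130:280,240:400,::-1];m=camera_model('wrist');b=read_camera('wrist')[:,:,::-1]
c=np.zeros((384,800,3),np.uint8);c[:300,:320]=cv2.resize(a,(320,300),interpolation=cv2.INTER_CUBIC);c[:360,320:800]=cv2.resize(b,(480,360))
cv2.imwrite('pics/v3.png',c)
E
```

```text
t: 6.7
position: [0.4806, -0.1055, 0.2225]
tcp_rot: [-0.001, 0.769, 0.64, -0.001]
wrist_force: [0.1, 0.1, 0.0]
gripper_width: -0.0001
gripper_force: 0.0
t 6.7 pos [ 0.4806 -0.1055  0.2225] F [0.04 0.15 0.04]
tcp in rig mm [-65.8  -1.1 222.5] shift to goal [  1.8 102.9  42.2]
```

View pics/v3.png

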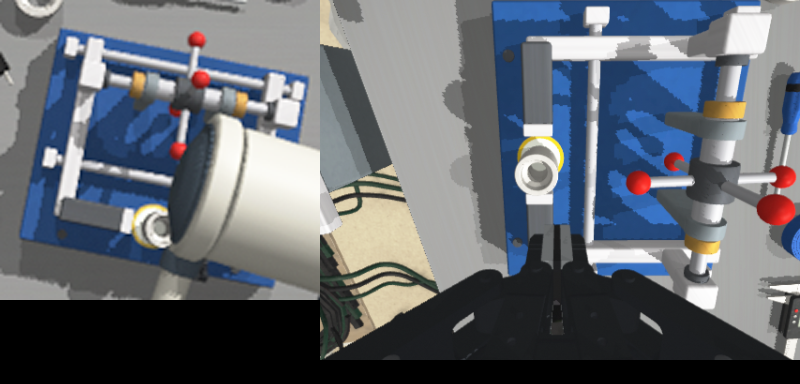

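The sleeve stands on the mark (top view (153,226), wrist view rim (537,172) inside the yellow ring). Next, to behind the upright bar.

```bash
python3 -m handwheel '[[0,1,50,0,0],[0,2,100,10,0],[0,2,103,30,0],[0,2,103,42,0],[0,2,103,42,0],[0,2,103,42,0]]'; python3 go.py 47 0 180
python3 -m handwheel '[[0,0,5,0,0],[0,0,10,0,0],[0,0,14,0,0],[0,0,18,1,0],[0,0,22,2,0],[0,0,26,4,0],[0,0,30,6,0],[0,0,34,8,0],[0,0,38,10,0],[0,0,42,13,0],[0,0,46,16,0],[0,0,50,19,0]]'; python3 go.py 87 0 160
```

```text
t: 7.55
position: [0.5826, -0.1224, 0.184]
tcp_rot: [0.001, 0.769, 0.639, 0.001]
wrist_force: [-0.7, 0.3, -0.0]
gripper_width: 0.0002
gripper_force: 0.0
t 7.55 pos [ 0.5826 -0.1224  0.184 ] F [-0.73  0.2  -0.03]
tcp in rig mm [3.77e+01 1.00e-01 1.84e+02] shift to goal [-0.1  9.3  4.1]
t: 9.05
position: [0.6324, -0.1316, 0.1629]
tcp_rot: [-0.0, 0.769, 0.64, -0.0]
wrist_force: [-3.7, 0.6, 3.6]
gripper_width: -0.0
gripper_force: 2.1
t 9.05 pos [ 0.6324 -0.1316  0.1629] F [-3.77 -0.1   3.6 ]
tcp in rig mm [ 88.3  -0.2 162.9] shift to goal [ 0.2 -1.3  2.9]
```

```bash
python3 -m handwheel '[[0,0,-8,-20,0],[0,0,-15,-60,0],[0,0,-60,-65,0],[0,0,-105,-65,0],[0,0,-108,-65,0],[0,0,-108,-65,0]]'
cat > th.py <<'E'
from rig import *
def meas(names=('wrist','top')):
    for n in names:
        m=camera_model(n);im=read_camera(n)
        h=cv2.cvtColor(im,cv2.COLOR_RGB2HSV);k=(((h[...,0]<5)|(h[...,0]>174))&(h[...,1]>170)&(h[...,2]>70)).astype(np.uint8)
        nn,_,st,c=cv2.connectedComponentsWithStats(k)
        c=c[1:][st[1:,4]>15];best=[]
        off=lambda v:v
        for a in np.arange(-.9,.9,.01):
            aa=a+np.array([-1,0,1])*np.pi/2
            q=proj(m,W(np.c_[.065+.065*np.sin(aa),0*aa,.127+.065*np.cos(aa)],P))
            d=np.linalg.norm(q[:,None]-c[None],axis=2).min(1) if len(c) else [99]
            best.append((np.sort(d)[:2].mean(),a,d))
        b=min(best,key=lambda v:v[0]);print(n,'theta',round(b[1],2),'res',np.round(b[2],1),'blobs',c.round(0).tolist())
if __name__=='__main__': meas()
E
python3 th.py; python3 go.py -12 0 168
```

```text
t: 9.8
position: [0.5264, -0.112, 0.2296]
tcp_rot: [0.001, 0.769, 0.64, 0.001]
wrist_force: [0.5, -0.1, 0.5]
gripper_width: -0.0
gripper_force: 0.0
wrist theta -0.7 res [7.3 9.2 4. ] blobs [[291.0, 177.0], [391.0, 176.0], [310.0, 211.0], [445.0, 211.0]]
top theta -0.77 res [1.6 9.9 0.5] blobs [[266.0, 82.0], [507.0, 104.0], [509.0, 115.0], [341.0, 153.0], [333.0, 159.0], [500.0, 175.0], [326.0, 200.0]]
t 9.9 pos [ 0.5269 -0.1121  0.2288] F [0.13 0.31 0.71]
tcp in rig mm [-19.1   0.5 228.8] shift to goal [-0.5  7.  60.8]
```

```bash
cat > tq.py <<'E'
from rig import *
s=state();r=R.from_euler('z',-P[2]);F=-r.apply(s['wrist_force']);p=r.apply(s['position']-[P[0],P[1],0])*1000
th=np.arcsin(np.clip((p[0]+24-65)/65,-1,1));z=.065*np.cos(th);x=.065*np.sin(th)-.010
print('t',round(s['t'],2),'tcp',p.round(1),'push F',F.round(1),'theta',th.round(3),'torque',(z*F[0]-x*F[2]).round(3),'tip below ball',round(127+65*np.cos(th)-p[2],1))
E
python3 -m handwheel '[[0,0,7,30,0],[0,0,7,60,0],[0,0,7,60,0],[0,0,7,60,0]]'; python3 tq.py
python3 -m handwheel '[[0,0,4,0,0],[0,0,8,0,0],[0,0,12,-1,0],[0,0,14,-2,0],[0,0,16,-4,0],[0,0,18,-5,0],[0,0,20,-6,0],[0,0,22,-7,0]]'; python3 tq.py
```

```text
t: 10.4
position: [0.5337, -0.1133, 0.1694]
tcp_rot: [0.0, 0.769, 0.64, 0.0]
wrist_force: [-0.5, 0.6, 0.0]
gripper_width: -0.0
gripper_force: 0.0
t 10.4 tcp [-12.2   0.4 169.4] push F [ 0.6 -0.5 -0. ] theta -0.958 torque 0.02 tip below ball -5.0
t: 11.4
position: [0.5527, -0.1168, 0.1767]
tcp_rot: [-0.002, 0.769, 0.64, -0.001]
wrist_force: [-12.4, 2.0, 8.5]
gripper_width: 0.0001
gripper_force: 7.9
t 11.4 tcp [  7.2   0.3 176.7] push F [12.6  0.2 -8.5] theta -0.548 torque 0.327 tip below ball 5.8
```

```bash
python3 -m handwheel '[[0,0,1.5,-0.8,0],[0,0,3,-1.7,0],[0,0,4.5,-2.5,0],[0,0,6,-3.3,0]]'|grep wrist; python3 tq.py
python3 -m handwheel '[[0,0,1.5,-0.7,0],[0,0,3,-1.4,0]]'|grep wrist; python3 tq.py
```

```text
wrist_force: [-12.6, 2.5, 12.4]
t 11.9 tcp [ 13.5   0.3 181.2] push F [ 12.8  -0.2 -12.4] theta -0.436 torque 0.292 tip below ball 4.7
wrist_force: [-12.1, 1.7, 13.0]
t 12.15 tcp [ 16.7   0.3 183.1] push F [ 12.2   0.5 -13. ] theta -0.382 torque 0.292 tip below ball 4.2
```

```bash
python3 -m handwheel '[[0,0,-5,0,0],[0,0,-6,5,0],[0,0,-6,9,0],[0,0,-3,9,0],[0,0,0,9,0],[0,0,1.5,8.5,0],[0,0,3,8,0],[0,0,4.5,7.2,0],[0,0,6,6.5,0]]'|grep wrist; python3 tq.py
python3 -m handwheel '[[0,0,1.5,-0.6,0],[0,0,3,-1.2,0]]'|grep wrist; python3 tq.py; python3 th.py
```

```text
wrist_force: [-7.6, 1.6, 7.8]
t 13.28 tcp [2.310e+01 1.000e-01 1.743e+02] push F [ 7.7 -0.2 -7.8] theta -0.28 torque 0.264 tip below ball 15.2
wrist_force: [-7.3, 0.9, 6.3]
t 13.53 tcp [2.620e+01 1.000e-01 1.754e+02] push F [ 7.3  0.3 -6.3] theta -0.23 torque 0.306 tip below ball 14.9
wrist theta -0.3 res [ 4.8 12.6  8.9] blobs [[218.0, 207.0], [424.0, 225.0], [303.0, 266.0]]
top theta 0.78 res [132.9 104.6 104.1] blobs [[266.0, 82.0], [507.0, 104.0], [509.0, 115.0], [497.0, 174.0]]
```

```bash
cat >> tq.py <<'E'
import sys
sys.exit(int((z*F[0]-x*F[2])>0.36))
E
M="python3 -m handwheel"; q="python3 tq.py"
$M '[[0,0,1.4,-0.3,0],[0,0,2.8,-0.5,0],[0,0,4.2,-0.8,0]]'>/dev/null; $q && $M '[[0,0,1.4,-0.2,0],[0,0,2.8,-0.4,0],[0,0,4.2,-0.6,0]]'>/dev/null && $q && $M '[[0,0,1.4,-0.1,0],[0,0,2.8,-0.2,0],[0,0,4.2,-0.3,0]]'>/dev/null && $q && $M '[[0,0,1.4,0,0],[0,0,2.8,0,0],[0,0,4.2,0,0]]' >/dev/null && $q
```

```text
t 14.0 tcp [3.050e+01 1.000e-01 1.759e+02] push F [ 6.7  0.5 -5.1] theta -0.163 torque 0.323 tip below ball 15.3
t 14.38 tcp [ 34.8   0.  176.4] push F [ 6.7  0.  -4.8] theta -0.096 torque 0.353 tip below ball 15.3
t 14.75 tcp [ 39.    0.  176.5] push F [ 5.3  0.6 -4.9] theta -0.03 torque 0.288 tip below ball 15.4
t 15.12 tcp [ 43.3  -0.  176.5] push F [ 4.8  0.2 -4.3] theta 0.035 torque 0.28 tip below ball 15.5
```

```bash
M="python3 -m handwheel"; q="python3 tq.py"
$M '[[0,0,1.4,0,0],[0,0,2.8,0,0],[0,0,4.2,0,0]]'>/dev/null; $q && $M '[[0,0,1.4,0.1,0],[0,0,2.8,0.2,0],[0,0,4.2,0.3,0]]'>/dev/null && $q && $M '[[0,0,1.4,0.2,0],[0,0,2.8,0.4,0],[0,0,4.2,0.6,0]]'>/dev/null && $q && $M '[[0,0,1.4,0.3,0],[0,0,2.8,0.6,0],[0,0,4.2,0.9,0]]' >/dev/null && $q
```

```text
t 15.5 tcp [ 47.5  -0.  176.4] push F [ 4.4  1.4 -4.4] theta 0.1 torque 0.269 tip below ball 15.3
t 15.88 tcp [ 52.2  -0.  176.1] push F [ 4.9  0.8 -5. ] theta 0.173 torque 0.321 tip below ball 15.0
t 16.25 tcp [ 56.6   0.  175.5] push F [ 4.5  0.5 -3.6] theta 0.242 torque 0.305 tip below ball 14.7
t 16.62 tcp [ 60.8   0.  174.6] push F [ 4.1  0.4 -3.3] theta 0.309 torque 0.289 tip below ball 14.3
```

```bash
M="python3 -m handwheel"; q="python3 tq.py"
$M '[[0,0,1.4,0.4,0],[0,0,2.8,0.8,0],[0,0,4.2,1.2,0]]'>/dev/null; $q && $M '[[0,0,1.4,0.5,0],[0,0,2.8,1,0],[0,0,4.2,1.6,0]]'>/dev/null && $q && $M '[[0,0,1.4,0.6,0],[0,0,2.8,1.3,0],[0,0,4.2,2,0]]'>/dev/null && $q && $M '[[0,0,1.4,0.8,0],[0,0,2.8,1.6,0],[0,0,4.2,2.5,0]]' >/dev/null && $q && $M '[[0,0,1.3,1,0],[0,0,2.6,2,0],[0,0,3.9,3,0]]' >/dev/null && $q && $M '[[0,0,1.3,1.1,0],[0,0,2.6,2.2,0],[0,0,3.9,3.3,0]]' >/dev/null && $q
```

```text
t 17.0 tcp [ 65.    0.  173.3] push F [ 4.2  0.  -4. ] theta 0.378 torque 0.312 tip below ball 14.1
t 17.38 tcp [ 69.2  -0.  171.7] push F [ 4.5 -0.7 -3. ] theta 0.448 torque 0.316 tip below ball 13.8
t 17.75 tcp [ 7.340e+01 -1.000e-01  1.697e+02] push F [ 4.7 -0.4 -3.3] theta 0.521 torque 0.339 tip below ball 13.7
t 18.12 tcp [ 7.760e+01 -1.000e-01  1.672e+02] push F [ 4.1 -0.1 -3.2] theta 0.598 torque 0.303 tip below ball 13.5
t 18.5 tcp [ 8.140e+01 -1.000e-01  1.642e+02] push F [ 3.7  0.1 -2.7] theta 0.672 torque 0.271 tip below ball 13.7
t 18.88 tcp [ 8.540e+01 -1.000e-01  1.613e+02] push F [ 4.8  0.3 -5.7] theta 0.753 torque 0.421 tip below ball 13.1
```

```bash
python3 -m handwheel '[[0,0,0.7,0.6,0],[0,0,1.4,1.3,0]]'>/dev/null; python3 tq.py
```

```text
t 19.12 tcp [ 8.690e+01 -1.000e-01  1.601e+02] push F [ 3.6 -0.1 -6.1] theta 0.783 torque 0.386 tip below ball 12.9
```

```bash
python3 -m handwheel '[[0,0,-8,0,0],[0,0,-15,-40,0],[0,0,-55,-68,0],[0,0,-105,-68,0],[0,0,-108,-68,0],[0,0,-108,-68,0]]' >/dev/null; python3 th.py; python3 tq.py;python3 go.py -16 0 160
python3 - <<'E'
from h import *
b=read_camera('wrist')[:,:,::-1];s=read_camera('scene')[130:330,200:440,::-1]
c=np.zeros((384,800,3),np.uint8);c[:,:400]=cv2.resize(b[:,56:456],(400,384));c[:333,400:]=cv2.resize(s,(400,333),interpolation=cv2.INTER_CUBIC)
cv2.imwrite('pics/v4.png',c)
E
```

```text
wrist theta -0.71 res [7.3 9.2 4. ] blobs [[294.0, 177.0], [395.0, 177.0], [312.0, 212.0], [450.0, 212.0]]
top theta 0.76 res [9.3 0.6 1.3] blobs [[266.0, 82.0], [507.0, 103.0], [509.0, 115.0], [341.0, 154.0], [333.0, 159.0], [500.0, 175.0], [326.0, 199.0]]
t 19.98 tcp [-20.5   0.5 227.2] push F [-0.1 -0.1 -0.4] theta -1.239 torque -0.032 tip below ball -79.1
t 19.975 pos [ 0.5255 -0.1118  0.2272] F [0.07 0.11 0.44]
tcp in rig mm [-20.5   0.5 227.2] shift to goal [-0.5  4.5 67.2]
```

View pics/v4.png

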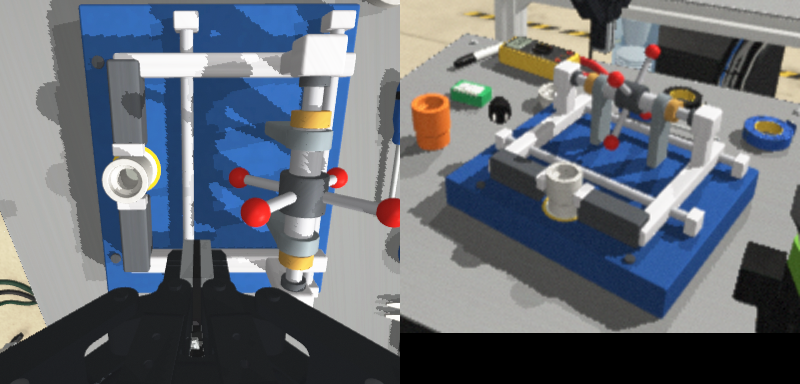

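Both views show the jaws at or close to the sleeve with no visible gap (wrist (128,180), scene (562,185)), and the sleeve is upright. The last torque reading suggests first touch, so I use the next bar with small steps.

```bash
python3 -m handwheel '[[0,0,4,30,0],[0,0,4,60,0],[0,0,4,67,0],[0,0,4,67,0],[0,0,4,67,0]]'>/dev/null; python3 tq.py
python3 -m handwheel '[[0,0,2,0,0],[0,0,4,0,0],[0,0,6,0,0],[0,0,7,0,0],[0,0,8,0,0]]'>/dev/null; python3 tq.py && python3 -m handwheel '[[0,0,0.7,-0.5,0],[0,0,1.4,-1,0]]'>/dev/null;  python3 tq.py
```

```text
t 20.7 tcp [-16.5   0.4 162.4] push F [-0.1  0.2  0. ] theta -1.087 torque -0.003 tip below ball -5.1
t 21.32 tcp [ -9.3   0.5 160.6] push F [ 0.3  0.6 -0.5] theta -0.884 torque -0.018 tip below ball 7.6
t 21.57 tcp [ -7.9   0.4 161.7] push F [-0.7  0.5  0.4] theta -0.852 torque -0.009 tip below ball 8.1
```

```bash
M="python3 -m handwheel"; q="python3 tq.py"
$M '[[0,0,0.7,-0.6,0],[0,0,1.4,-1.2,0]]'>/dev/null; $q && $M '[[0,0,0.7,-0.7,0],[0,0,1.4,-1.4,0]]'>/dev/null && $q && $M '[[0,0,0.5,-0.5,0],[0,0,1,-1,0]]'>/dev/null && $q && $M '[[0,0,0.5,-0.5,0],[0,0,1,-1,0]]'>/dev/null && $q
```

```text
t 21.82 tcp [ -6.5   0.4 162.9] push F [ 0.1 -0.   0.3] theta -0.819 torque 0.021 tip below ball 8.5
t 22.07 tcp [ -5.    0.4 164.3] push F [-1.   0.4  0.7] theta -0.787 torque -0.005 tip below ball 8.5
t 22.32 tcp [ -4.1   0.4 165.3] push F [ 0.1 -0.1 -0.6] theta -0.766 torque -0.027 tip below ball 8.5
t 22.57 tcp [ -3.2   0.4 166.3] push F [0.8 0.3 1.2] theta -0.747 torque 0.101 tip below ball 8.4
```

```bash
M="python3 -m handwheel"; q="python3 tq.py"
$M '[[0,0,0.5,-0.5,0],[0,0,1,-1,0]]'>/dev/null; $q && $M '[[0,0,0.5,-0.5,0],[0,0,1,-1,0]]'>/dev/null && $q && $M '[[0,0,0.5,-0.5,0],[0,0,1,-1,0]]'>/dev/null && $q && $M '[[0,0,0.5,-0.5,0],[0,0,1,-1,0]]'>/dev/null && $q
```

```text
t 22.82 tcp [ -2.7   0.4 166.9] push F [3.3 0.5 0.7] theta -0.738 torque 0.2 tip below ball 8.2
t 23.07 tcp [ -1.8   0.5 167.8] push F [ 4.5 -0.3  0.4] theta -0.72 torque 0.244 tip below ball 8.1
t 23.32 tcp [ -0.8   0.4 169. ] push F [ 5.7  0.1 -0.1] theta -0.698 torque 0.282 tip below ball 7.8
t 23.57 tcp [  0.2   0.4 170. ] push F [5.3 0.6 0.3] theta -0.678 torque 0.285 tip below ball 7.6
```

```bash
M="python3 -m handwheel"; q="python3 tq.py"
$M '[[0,0,0.5,-0.5,0],[0,0,1,-0.9,0]]'>/dev/null; $q && $M '[[0,0,0.5,-0.4,0],[0,0,1,-0.8,0]]'>/dev/null && $q && $M '[[0,0,0.5,-0.4,0],[0,0,1,-0.8,0]]'>/dev/null && $q && $M '[[0,0,0.5,-0.4,0],[0,0,1,-0.8,0]]'>/dev/null && $q && $M '[[0,0,0.5,-0.4,0],[0,0,1,-0.8,0]]'>/dev/null && $q
```

```text
t 23.82 tcp [  1.2   0.4 170.9] push F [ 4.9 -0.5  0.4] theta -0.659 torque 0.271 tip below ball 7.5
t 24.07 tcp [  2.1   0.4 171.8] push F [ 6.5 -0.3  0.9] theta -0.641 torque 0.383 tip below ball 7.3
```

```bash
sed -i 's/>0.36/>0.45/' tq.py; M="python3 -m handwheel"; q="python3 tq.py"
$M '[[0,0,0.4,-0.3,0],[0,0,0.8,-0.6,0]]'>/dev/null; $q && $M '[[0,0,0.4,-0.3,0],[0,0,0.8,-0.6,0]]'>/dev/null && $q && $M '[[0,0,0.4,-0.3,0],[0,0,0.8,-0.6,0]]'>/dev/null && $q && $M '[[0,0,0.4,-0.3,0],[0,0,0.8,-0.6,0]]'>/dev/null && $q
```

```text
t 24.32 tcp [  2.8   0.4 172.4] push F [ 6.7  0.2 -0.3] theta -0.628 torque 0.338 tip below ball 7.2
t 24.57 tcp [  3.5   0.4 173.1] push F [ 6.4  0.9 -1. ] theta -0.614 torque 0.291 tip below ball 7.1
t 24.82 tcp [  4.2   0.4 173.7] push F [ 7.2 -0.6 -1.3] theta -0.601 torque 0.326 tip below ball 6.9
t 25.07 tcp [  4.9   0.4 174.3] push F [ 7.6 -0.4  0. ] theta -0.588 torque 0.412 tip below ball 6.8
```

```bash
M="python3 -m handwheel"; q="python3 tq.py"
$M '[[0,0,0.4,-0.3,0],[0,0,0.8,-0.5,0]]'>/dev/null; $q && $M '[[0,0,0.4,-0.3,0],[0,0,0.8,-0.5,0]]'>/dev/null && $q && $M '[[0,0,0.4,-0.3,0],[0,0,0.8,-0.5,0]]'>/dev/null && $q && $M '[[0,0,0.4,-0.3,0],[0,0,0.8,-0.5,0]]'>/dev/null && $q
```

```text
t 25.32 tcp [  5.6   0.4 174.8] push F [ 8.4 -0.6 -1.6] theta -0.576 torque 0.384 tip below ball 6.7
t 25.57 tcp [  6.3   0.4 175.3] push F [ 9.1 -0.3 -1.2] theta -0.563 torque 0.446 tip below ball 6.6
t 25.82 tcp [  6.9   0.4 175.9] push F [10.7  0.2 -2.3] theta -0.551 torque 0.492 tip below ball 6.5
```

```bash
python3 -m handwheel '[[0,0,0.3,-0.2,0],[0,0,0.3,-0.2,0]]'>/dev/null; python3 tq.py;  python3 -m handwheel '[[0,0,-4,0,0],[0,0,-12,0,0],[0,0,-20,-20,0],[0,0,-20,-60,0],[0,0,-20,-70,0],[0,0,-20,-70,0],[0,0,-20,-70,0]]'; python3 th.py
python3 - <<'E'
from h import *
b=read_camera('wrist')[60:320,50:310,::-1];s=read_camera('scene')[190:290,240:380,::-1]
c=np.zeros((520,800,3),np.uint8);c[:400,:400]=cv2.resize(b,(400,400),interpolation=cv2.INTER_CUBIC);c[:286,400:]=cv2.resize(s,(400,286),interpolation=cv2.INTER_CUBIC)
cv2.imwrite('pics/v5.png',c)
E
```

```text
t 26.07 tcp [  7.2   0.4 176.1] push F [ 9.8  0.5 -2.1] theta -0.546 torque 0.454 tip below ball 6.4
t: 26.95
position: [0.5342, -0.1134, 0.2449]
tcp_rot: [-0.001, 0.769, 0.64, -0.001]
wrist_force: [0.3, -0.6, -0.1]
gripper_width: 0.0002
gripper_force: 0.0
wrist theta -0.58 res [5.7 6.4 5.3] blobs [[368.0, 170.0], [276.0, 175.0], [427.0, 200.0], [309.0, 207.0]]
top theta -0.59 res [ 0.8 14.9  0.6] blobs [[266.0, 82.0], [507.0, 104.0], [509.0, 115.0], [341.0, 151.0], [332.0, 163.0], [500.0, 175.0], [326.0, 202.0]]
```

View pics/v5.png

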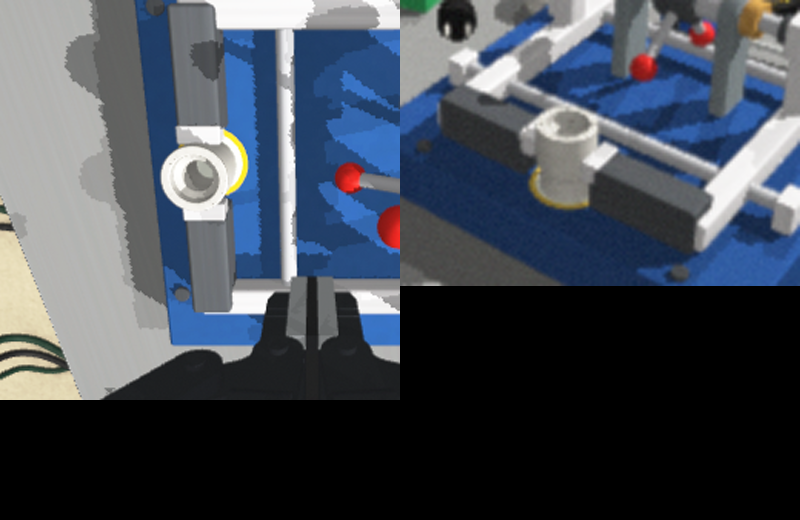

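The sleeve is upright on the mark at (198,178), both jaws bear on it, the bar has stayed where I left it and the hand is clear.

```bash
python3 -c "
from cell import *
print(job_done(),state()['t'])"
```

```text
the job is handed in; nothing more can be done
the job is handed in; nothing more can be done
```

I handed the job in at about 27 s: the sleeve stands upright on the mark, gripped by both jaws. The bar's running torque peaked near 0.49 N m against about 0.30 running free, which I estimate as roughly 20–25 N of clamping. The hand is clear and I touched none of the bystanders; the hand-in returned no verdict.

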